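Lock the hand-cleaner pump down and put the bottle away under the bench shelf

TASK

Put the hand-cleaner bottle back in its place under the bench shelf, standing wholly under the board in the gap between the paint tin and the glass jar. It only fits there with its pump locked down: press the pump head down, turn it clockwise under light pressure until it drops through to its stop, then turn it back anticlockwise so that it stays down when you let go. Knock nothing over and leave the other things where they are.

Things in the scene. Friction and masses are not known exactly. Their poses are not given: they have to be found in the camera images.
- bottle: White flat-sided pump bottle, loose, about 0.4 to 0.8 kg, upright on the bench in front of the shelf. Body 90 mm deep (its x) by 60 mm wide (its y), flat faces up to 122 mm, then shoulder and neck. Origin: centre of the foot, z up. Overall height 214 mm with the pump up, 184 mm with it at its stop, about 186 mm locked: only a locked bottle passes under the shelf.
- head_top (a point): Centre of the flat top of the white pump head, on the pump's axis; z up; moves and turns with the head. The head has two flat parallel sides, 26 mm apart (along its y), 22 mm tall below this point; the block reaches 20 mm to -x and 26 mm to +x. From it a spout 16 mm wide goes on to 42 mm at -x, its tip hanging 26 mm below the top.
- pump_stop (a point): Fixed in the bottle, on the pump's axis: where head_top is when the head is at its stop, 184 mm above the foot. The head is a spring plunger with 30 mm travel; the spring pushes up with 5 N when up, 12.5 N at the stop. Until its lugs meet the slots (see pump_seat) it halts 20 mm down, 10 mm short of the stop. The head turns on this axis with 0.03 N m of friction.
- pump_seat (a point): Top centre of the round grey collar (45 mm across, 142 to 160 mm above the foot), fixed in the bottle. Lugs under the head must pass slots hidden in its rim. At the start they never line up; turning the head clockwise seen from above by 4 to 86 degrees finds them (window about 25 degrees). At the stop, 45 to 60 degrees back anticlockwise locks: it rises 2 mm, stays, and can be lifted by.
- shelf: Fixed wooden bench shelf: board 200 mm deep (its x) by 640 mm (its y), underside 200 mm, top 218 mm above the bench, on end panels. Stock on it stays 40 mm behind the front edge, up to 62 mm above the board. Rail at the rear foot, 35 mm high, front face at x = +76 mm. Origin: on the bench under the board's middle; -x is the open front. The bottle's place is at y = 0.
- tin: Steel paint tin, 92 mm in diameter, 104 mm tall, loose, under the shelf on one side of the bottle's place. Origin: centre of its foot.
- jar: Glass jar with a steel lid, 84 mm in diameter, 120 mm tall, loose, under the shelf on the other side of the bottle's place (tin and jar may be swapped). Origin: centre of its foot. The clear gap between tin and jar is 140 to 172 mm.
- tape: Roll of tape lying flat, 100 mm in diameter, 48 mm tall, loose bystander. Origin: centre of its underside.
- offcut: Offcut of wood, 90 by 45 by 28 mm, loose bystander. Origin: centre of its underside.
- spray: Upright spray can, 52 mm in diameter, 170 mm tall, loose bystander. Origin: centre of its foot.
- hammer: Hammer lying on the bench, loose bystander.
- screwdriver: Screwdriver lying on the bench, loose bystander.
Mind the look-alikes: they are no part of the job. Of the things like the bottle, leave any that is brown; of the rest the smaller one is meant.

How it is judged:
On the way:
1. the pump head is pressed down to its stop (within 2.5 mm) (z of head_top in the frame of bottle below 0.1865 m), for 0.2 s.
At the end, for the whole second after the job is handed in: The bottle stands upright and still on the bench, its foot's centre within 60 mm of the middle of the shelf board front to back (wholly under the board, to within 5 mm) and within 60 mm of it sideways (between tin and jar), with its pump head still down: its top less than 190 mm above the foot (z of head_top in the frame of bottle below 0.19 m and x of bottle in the frame of shelf between -0.06 and 0.06 m and y of bottle in the frame of shelf between -0.06 and 0.06 m and height (world z) of bottle below 0.005 m and angle between bottle's own z axis and vertical below 0.08 rad and linear speed of bottle below 0.02 m/s); the robot touches nothing.
It fails at once if the bottle is knocked over (angle between bottle's own z axis and vertical above 0.6 rad).
It fails at once if the tin or the jar is tipped or shoved more than 30 mm (angle between any of tin, jar's own z axis and vertical above 0.3 rad or distance of any of tin, jar from where it was at the start of the episode above 0.03 m).
It fails at once if a bystander is knocked over or moved more than 30 mm (distance of any of tape, offcut, spray, hammer, screwdriver from where it was at the start of the episode above 0.03 m or angle between spray's own z axis and vertical above 0.4 rad).
It also fails if it takes over 67 s, if anything falls off the work surface, if the arm or the gripper's body presses on something with over 40 N, if the wrist force passes 120 N, or if a joint passes its speed limit or range.

ROBOT

A 6-joint arm with a two-finger parallel gripper is mounted at the origin on the work surface. World frame = base frame: x ahead of the robot, y to its left, z up, the work surface at z = 0. Lengths are in m, angles in rad, forces in N, time in s.
With the tool pointing down it reaches from about 0.35 to 0.975 m from the base axis. Payload 4.9 kg.
Tool frame: the origin (TCP) lies at the very end of the fingers, on their centre line; the grasp point (between the pads) lies ctrl.hold_point_z behind it (ctrl.hold_point_z is the distance from the TCP to the grasp point, in m); z points along the fingers, y is the line along which they close (so a half turn about z gives the same grasp; the last joint's range is limited). The gripper opens to 85 mm and grips with 20 to 120 N. Pads are 22 mm wide; open, the fingers measure 114 mm over their backs; the gripper's body (76 mm by 85 mm) begins 54 mm behind the grasp point. The pads swing forward as they close: fully open they stand 13 mm farther back than shut.
Start: joints at [-1.367, 0.053, 1.613, -0, 1.476, -0.119], TCP at [0.198, -0.593, 0.231] pointing down, gripper open.
Joint ranges: [-3.01, 3.01], [-1.01, 2.22], [0.06, 2.58], [-1.02, 4.17], [0.09, 2.62], [-3.14, 3.14]. Speed limits (rad/s): [2.57, 2.57, 3.14, 3.14, 3.14, 3.14].

INTERFACE

Orientations are given as a rotation vector (axis times angle).
In Python, from station import ctrl gives the robot as it stands. The module is installed in compiled form; this text tells all that it offers.
- The arm moves only by the tool jog_arm, never from a script. Its argument "deltas" is a list of rows, each a list of 3 entries, a list of its own where there are three numbers: the closure, from -1 (fully open) to 1 (shut), then the shift along the world's x, y, z scaled (see below), then the turn, a rotation vector about the world's x, y, z scaled (see below). A call has 1 to 12 rows; each row is the pose to reach, as a shift and turn from the pose commanded when the call began, turning the shorter way round; what a row does not reach only later rows make up. The controller multiplies each number of a shift by 0.4 m and each number of a turn by 180 degrees. A row lasts 1/12 s, in which the tool goes at most 41.7 mm and 7.16 degrees, less where a joint would pass 70% of its speed; a pose out of reach is approached as far as the arm can. A call with a number of a shift or a turn outside -1 to 1 is refused whole. A call with a gripper value outside its range is refused whole. The fingers move at their own pace and stop on an object; "squeeze" is the grip in N (left out, the last holds). Time passes only in rows, so rows that repeat a pose let the fingers close. It gives the time, the measured TCP pose, the force, the opening and the grip force at its end, in the units of the state.
- ctrl.get_obs(): the state, without advancing time (a new reading comes with each control period).
- ctrl.get_image(name): name is "scene" or "top"; returns the picture (384x512x3 uint8, red, green, blue); there is no depth.
- ctrl.get_calibration(name): a dict with "K" (3x3 intrinsics, pixels), "extrinsics" (4x4, takes a point from world to camera coordinates). Camera axes: x right, y down, z forward; pixel columns grow to the right and rows downward; lengths in m; the calibration is good to about 2 mm. A picture is of the moment at which its call begins. get_calibration takes no time and is no camera call.
- ctrl.finish_job(): hands the job in; it is judged then, once.
The state is a dict: "t": time; "q": joint angles; "dq": joint speeds; "effort": joint torques, N m; "tool_pos": TCP position; "tool_rot": TCP orientation; "contact_force": force on the tool from outside, world axes, zero at the start; "wrist_torque": the same for the moment, N m; "opening": finger opening in m; "grip_force": force on a finger pad.
Only numpy, scipy, OpenCV 4.12 (cv2) and the standard library are available. Lean on these libraries where they do the work, as an engineer would, in place of code of your own. Each camera call takes 0.05 s, during which the arm holds its last target. There are 200 camera calls.

## Working session

There is one attempt and no reset: what is moved stays moved. The work goes in short steps, Python scripts to look and compute and a tool call to move; the robot and the scene stay as the last step left them, time stands still between calls to the robot, and variables do not carry over. Pictures are saved under pics/ and viewed, at most 10 in all, crops included, and the job is handed in when it is done.

Besides the shell and the picture viewer there is one more tool, called after ">>>" in YAML: its name, and indented under it one key for each argument. jog_arm: Moves the arm, as the interface text tells. Its arguments: {"type":"object","properties":{"deltas":{"type":"array","items":{"type":"array"}},"squeeze":{"type":"number"}},"required":["deltas"]}

```bash
mkdir -p pics; python3 - <<'E'
from station import ctrl
import cv2,numpy as np
np.set_printoptions(precision=4,suppress=True)
for n in("scene","top"):
    im=ctrl.get_image(n); cv2.imwrite(f"pics/{n}0.png",im[:,:,::-1])
    c=ctrl.get_calibration(n); print(n,c["K"],c["extrinsics"])
o=ctrl.get_obs(); print(o); print(ctrl.hold_point_z)
E
```

```text
scene [[429.7072   0.     257.8756]
 [  0.     429.7072 186.835 ]
 [  0.       0.       1.    ]] [[ 0.798   0.6027 -0.006  -0.3968]
 [ 0.5685 -0.756  -0.3246 -0.2457]
 [-0.2002  0.2556 -0.9458  1.7804]
 [ 0.      0.      0.      1.    ]]
top [[430.4834   0.     249.5632]
 [  0.     430.4834 191.0308]
 [  0.       0.       1.    ]] [[ 0.0174 -0.9998  0.005  -0.0432]
 [-0.9794 -0.018  -0.2014  0.5271]
 [ 0.2014 -0.0014 -0.9795  1.224 ]
 [ 0.      0.      0.      1.    ]]
{'t': 0.1, 'q': array([-1.367 ,  0.0533,  1.6141, -0.    ,  1.476 , -0.119 ]), 'dq': array([-0.0006, -0.0009, -0.0047, -0.0001,  0.0007,  0.001 ]), 'effort': array([  0.001 , -39.4901, -37.1365,   0.    ,   0.0039,   0.    ]), 'tool_pos': array([ 0.1982, -0.5922,  0.2302]), 'tool_rot': array([-3.0989, -0.5045,  0.0002]), 'contact_force': array([-0.3298, -0.3118,  0.5467]), 'wrist_torque': array([-0.0069, -0.0009, -0.0239]), 'grip_force': 0.0, 'opening': 0.0852785204265741}
0.0187
```

View pics/scene0.png

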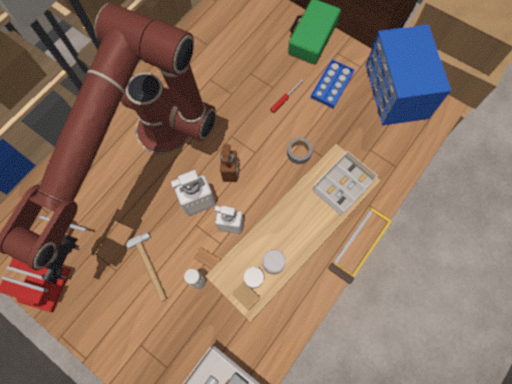

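View pics/top0.png

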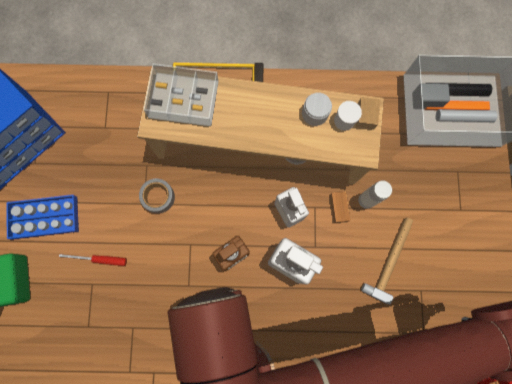

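The small white bottle is at scene (229,219) and top (291,207). The larger white look-alike is at scene (193,192) and top (296,261), and the brown one at top (230,253). The shelf board spans top (142,75)-(382,165), with stock on it.

```bash
cat > h.py <<'E'
import numpy as np,cv2
from station import ctrl
np.set_printoptions(precision=4,suppress=True)
def ray(n,p):
    c=ctrl.get_calibration(n);R=c["extrinsics"][:3,:3];t=c["extrinsics"][:3,3]
    d=R.T@np.linalg.inv(c["K"])@np.array([p[0],p[1],1.]);return -R.T@t,d/np.linalg.norm(d)
def plane(n,p,z):
    o,d=ray(n,p);return o+d*(z-o[2])/d[2]
def tri(a,b):
    o1,d1=ray("scene",a);o2,d2=ray("top",b)
    s=np.linalg.lstsq(np.c_[d1,-d2],o2-o1,rcond=None)[0]
    A,B=o1+s[0]*d1,o2+s[1]*d2;return (A+B)/2,np.linalg.norm(A-B)
def proj(n,P):
    c=ctrl.get_calibration(n);E=c["extrinsics"];q=c["K"]@(E[:3,:3]@np.array(P)+E[:3,3]);return q[:2]/q[2]
E
python3 - <<'E'
from h import *
print(ray("scene",(0,0))[0],ray("top",(0,0))[0])
s=cv2.imread("pics/scene0.png");t=cv2.imread("pics/top0.png")
a=cv2.resize(s[195:245,200:255],None,fx=7,fy=7,interpolation=cv2.INTER_CUBIC)
b=cv2.resize(t[180:235,265:320],None,fx=7,fy=7,interpolation=cv2.INTER_CUBIC)
H=np.zeros((385,780,3),np.uint8);H[:350,:385]=a;H[:,395:]=b
cv2.imwrite("pics/c1.png",H)
c=cv2.resize(t[60:190,130:395],None,fx=3,fy=3,interpolation=cv2.INTER_CUBIC);cv2.imwrite("pics/c2.png",c)
E
```

```text
[ 0.8127 -0.4016  1.6019] [ 0.2704 -0.0319  1.3053]
```

View pics/c1.png

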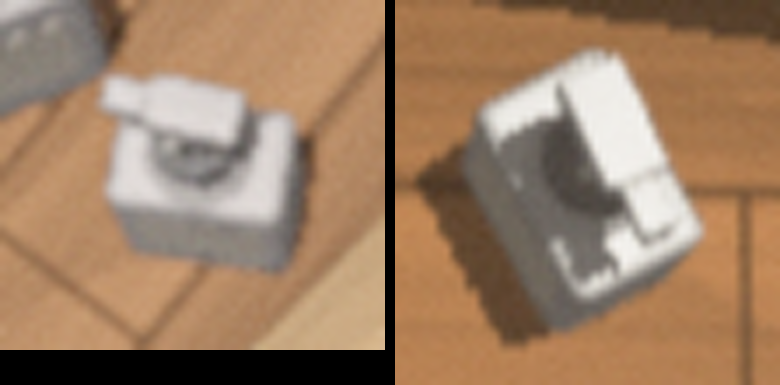

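View pics/c2.png

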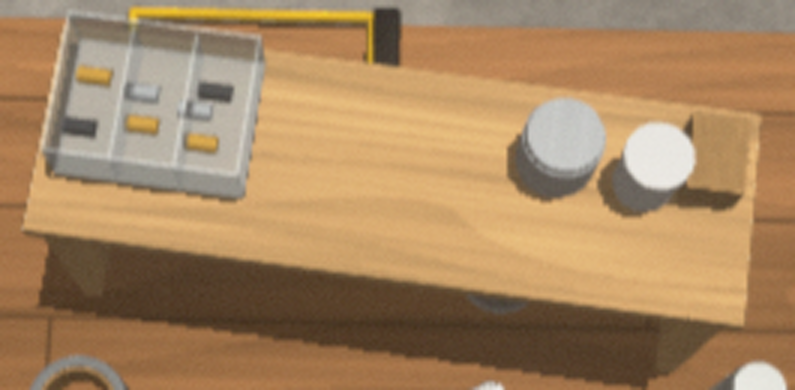

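c1 shows the head block's top face at about scene crop (150,75),(245,90),(238,140),(140,118) with the spout going left. In the top crop it is at (560,85),(610,55),(662,170),(612,190). c2 shows the board corners at (24,232), (743,325) and (760,115), and one grey item peeking out below the front edge at (497,300).

```bash
python3 - <<'E'
from h import *
S=lambda x,y:(200+x/7,195+y/7)
T=lambda x,y:(265+(x-395)/7,180+y/7)
def pr(l,a,b): P,e=tri(a,b); print(l,P,"gap %.4f"%e); return P
# head corners: (block +x end, -x end, ...) match by position
a=dict(A=S(150,75),B=S(245,90),C=S(238,140),D=S(140,118))
for k,v in a.items(): print("scene",k,plane("scene",v,.214))
for p in [(560,85),(610,55),(662,170),(612,190)]: print("top",p,plane("top",T(*p),.214))
# sub-pixel brightness/contour of the white head + shoulder
t=cv2.imread("pics/top0.png");s=cv2.imread("pics/scene0.png")
Q=lambda x,y:(130+x/3,60+y/3)
fl,fr,br=Q(24,232),Q(743,325),Q(760,115)
P1=pr("FL",(340,146),fl) ;P2=pr("FR",(208,272),fr);P3=pr("BR",(250,316),br)
for n,p in (("FL",fl),("FR",fr),("BR",br)): print(n,plane("top",p,.218))
for p in((340,146),(208,272),(250,316),(379,180)): print("sc",p,plane("scene",p,.218))
print("grey",plane("top",Q(497,312),.104))
A=cv2.resize(s[130:330,195:395],None,fx=3.9,fy=3,interpolation=cv2.INTER_CUBIC);cv2.imwrite("pics/c3.png",A)
E
```

```text
scene A [ 0.4615 -0.1539  0.214 ]
scene B [ 0.5026 -0.1324  0.214 ]
scene C [ 0.5152 -0.1539  0.214 ]
scene D [ 0.471  -0.1736  0.214 ]
top (560, 85) [ 0.4938 -0.1345  0.214 ]
top (610, 55) [ 0.5054 -0.1531  0.214 ]
top (662, 170) [ 0.4626 -0.172   0.214 ]
top (612, 190) [ 0.4548 -0.1536  0.214 ]
FL [0.6518 0.2821 0.1731] gap 0.0129
FR [ 0.5627 -0.3585  0.2261] gap 0.0145
BR [ 0.7526 -0.3824  0.232 ] gap 0.0086
FL [0.6334 0.2638 0.218 ]
FR [ 0.5607 -0.3669  0.218 ]
BR [ 0.7564 -0.3906  0.218 ]
sc (340, 146) [0.6591 0.2669 0.218 ]
sc (208, 272) [ 0.5658 -0.3525  0.218 ]
sc (250, 316) [ 0.7545 -0.3787  0.218 ]
sc (379, 180) [0.8358 0.2408 0.218 ]
grey [ 0.5996 -0.1654  0.104 ]
```

View pics/c3.png

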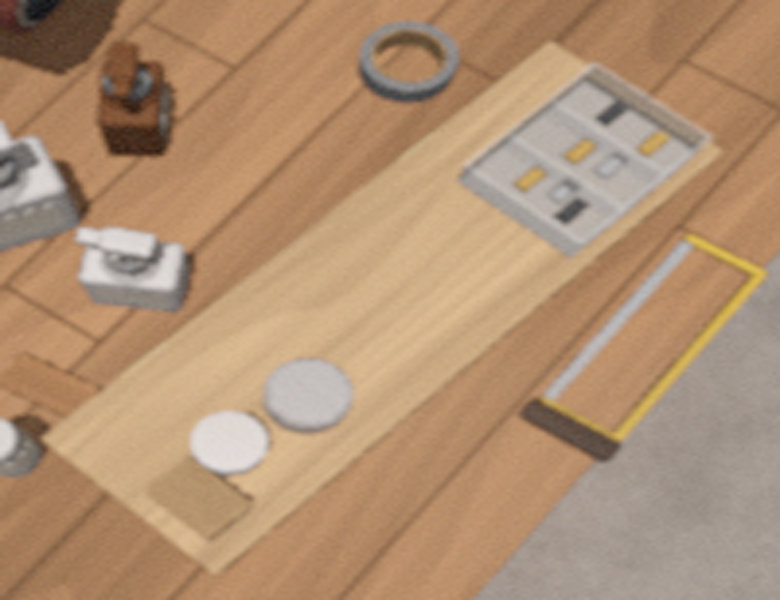

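```bash
python3 - <<'E'
from h import *
from scipy.ndimage import map_coordinates as mc
u=np.array([np.cos(.455),np.sin(.455),0]);v=np.array([-u[1],u[0],0])
c=np.array([.483,-.1533,.214])
for n in("scene","top"):
    g=cv2.cvtColor(cv2.imread(f"pics/{n}0.png"),cv2.COLOR_BGR2GRAY).astype(float)
    def prof(o,d,r):
        return [int(mc(g,[[p[1]],[p[0]]],order=1)[0]) for p in (proj(n,o+d*s/1000) for s in r)]
    R=range(-40,41,2)
    for k in(-12,0,12): print(n,"across at",k,prof(c+u*k/1000,v,R))
    for k in(-6,0,6): print(n,"along at",k,prof(c+v*k/1000,u,range(-60,51,2)))
# board mask lines
for n,pts in(("scene",[(336,144),(206.5,276.7),(250,320.7),(379.6,180)]),("top",[(138,137.3),(377.7,168.3),(383.3,98.3)])):
    for p in pts: print(n,p,plane(n,p,.218))
for l,a,b in(("FL",(336,144),(138,137.3)),("FR",(206.5,276.7),(377.7,168.3)),("BR",(250,320.7),(383.3,98.3))): print(l,*tri(a,b))
E
```

```text
scene across at -12 [211, 203, 196, 189, 181, 172, 167, 164, 162, 157, 150, 151, 163, 183, 205, 213, 219, 218, 217, 217, 216, 215, 214, 213, 203, 190, 172, 160, 154, 153, 153, 151, 150, 148, 147, 147, 146, 145, 144, 142, 143]
scene across at 0 [166, 150, 141, 135, 136, 137, 134, 132, 129, 133, 139, 150, 166, 188, 205, 216, 218, 218, 217, 215, 214, 214, 214, 208, 200, 183, 167, 157, 151, 152, 153, 154, 154, 153, 152, 152, 153, 153, 151, 148, 147]
scene across at 12 [150, 132, 118, 124, 140, 141, 141, 134, 124, 111, 117, 131, 161, 189, 206, 215, 216, 216, 215, 214, 214, 213, 210, 206, 195, 181, 166, 153, 151, 149, 149, 149, 148, 149, 150, 152, 154, 153, 153, 153, 153]
scene along at -6 [115, 119, 127, 135, 141, 141, 141, 142, 152, 166, 186, 203, 209, 211, 212, 212, 211, 209, 206, 204, 206, 211, 215, 218, 218, 218, 218, 218, 217, 218, 218, 218, 217, 216, 215, 215, 216, 217, 217, 216, 214, 201, 182, 153, 128, 109, 119, 137, 170, 195, 207, 211, 211, 206, 196, 177]
scene along at 0 [118, 118, 119, 123, 126, 129, 133, 140, 154, 174, 197, 208, 216, 217, 216, 215, 214, 213, 211, 208, 209, 212
[... 1748 characters left out ...]
, 196, 183, 200, 228, 234, 236, 236, 232, 233, 230, 224, 217, 217, 225, 236, 239, 238, 239, 238, 238, 238, 238, 238, 238, 237, 236, 236, 235, 235, 235, 234, 234, 233, 229, 222, 214, 197, 163, 135, 123, 122, 123, 125, 125, 126, 127, 127, 117, 100, 75]
scene (336, 144) [0.6436 0.2649 0.218 ]
scene (206.5, 276.7) [ 0.5714 -0.3669  0.218 ]
scene (250, 320.7) [ 0.7629 -0.3897  0.218 ]
scene (379.6, 180) [0.8375 0.2421 0.218 ]
top (138, 137.3) [0.6335 0.2638 0.218 ]
top (377.7, 168.3) [ 0.5607 -0.367   0.218 ]
top (383.3, 98.3) [ 0.7565 -0.3905  0.218 ]
FL [0.6406 0.2709 0.2005] 0.004898944405296473
FR [ 0.5667 -0.369   0.2027] 0.006462914623344916
BR [ 0.7614 -0.3914  0.2098] 0.004339023578571978
```

```bash
python3 - <<'E'
from h import *
print("head mid tri",tri(proj("scene",[.483+.0015*.9+.0008,-.1533+.0015*.44-.0016,.214]),proj("top",[.483-.0015*.9,-.1533-.0015*.44,.214])))
print("brown head",tri((228,152),(236,243)),"big head",tri((187,181),(304,262)))
def hull(n,lo,hi,box,z):
    im=cv2.cvtColor(cv2.imread(f"pics/{n}0.png"),cv2.COLOR_BGR2HSV);m=cv2.inRange(im,lo,hi)
    k=np.zeros_like(m);x0,y0,x1,y1=box;k[y0:y1,x0:x1]=m[y0:y1,x0:x1]
    c=max(cv2.findContours(k,0,2)[0],key=cv2.contourArea);b=cv2.boxPoints(cv2.minAreaRect(c))
    print(n,box,cv2.contourArea(c)); [print("  ",plane(n,p,z)[:2]) for p in b]
hull("top",(0,0,90),(180,60,255),(262,232,328,290),.15)
hull("scene",(0,0,90),(180,60,255),(168,165,214,216),.15)
hull("top",(0,60,0),(180,255,110),(205,230,255,275),.13)
hull("top",(0,0,60),(180,60,255),(355,175,395,210),.17)
hull("top",(0,0,150),(180,60,255),(265,180,320,235),.13)
for k,p,z in(("offcut",(340,207),.028),("tape",(156,196),.048)): print(k,plane("top",p,z))
E
```

```text
head mid tri (array([ 0.4833, -0.1539,  0.2081]), np.float64(0.0017262526545250383))
brown head (array([0.3615, 0.0023, 0.2361]), np.float64(0.010931638247379638)) big head (array([ 0.3181, -0.1651,  0.2412]), np.float64(0.010999395134180686))
top (262, 232, 328, 290) 1438.0
   [ 0.3126 -0.0806]
   [ 0.3873 -0.1249]
   [ 0.3204 -0.2402]
   [ 0.2473 -0.1949]
scene (168, 165, 214, 216) 1238.5
   [ 0.2326 -0.181 ]
   [ 0.2865 -0.07  ]
   [ 0.4293 -0.1441]
   [ 0.3755 -0.2509]
top (205, 230, 255, 275) 278.5
   [0.3331 0.0737]
   [ 0.3618 -0.0263]
   [ 0.3129 -0.0405]
   [0.2846 0.0587]
top (355, 175, 395, 210) 516.5
   [ 0.5008 -0.3166]
   [ 0.549 -0.403]
   [ 0.5046 -0.4244]
   [ 0.4572 -0.3384]
top (265, 180, 320, 235) 360.0
   [ 0.5014 -0.1074]
   [ 0.5316 -0.1599]
   [ 0.4538 -0.2015]
   [ 0.4243 -0.1494]
offcut [ 0.489  -0.3068  0.028 ]
tape [0.5088 0.2439 0.048 ]
```

The measured head height is 0.208 m against the nominal 0.214, so it checks out. The pump axis is at about (0.481,-0.155), head yaw about 24°, body yaw about 28°. The shelf centre is at about (0.700,-0.062), yaw -6.5°. Moving above the bottle now.

>>> jog_arm:
  deltas:
    - [-1, [0, 0, 0.1], [0, 0, 0]]
    - [-1, [0, 0, 0.2], [0, 0, 0]]
    - [-1, [0.5, 0.8, 0.2], [0, 0, 0.032]]
    - [-1, [0.5, 0.8, 0.2], [0, 0, 0.032]]
    - [-1, [0.5, 0.8, 0.2], [0, 0, 0.032]]
    - [-1, [0.5, 0.8, 0.2], [0, 0, 0.032]]
    - [-1, [0.5, 0.8, 0.2], [0, 0, 0.032]]
    - [-1, [0.5, 0.8, 0.2], [0, 0, 0.032]]
    - [-1, [0.5, 0.8, 0.2], [0, 0, 0.032]]
    - [-1, [0.5, 0.8, 0.2], [0, 0, 0.032]]
    - [-1, [0.5, 0.8, 0.2], [0, 0, 0.032]]
    - [-1, [0.5, 0.8, 0.2], [0, 0, 0.032]]
  squeeze: 40

```text
t: 1.1
tool_pos: [0.4007, -0.2675, 0.3111]
tool_rot: [-3.067, -0.671, -0.003]
contact_force: [0.5, -0.9, 0.3]
opening: 0.0853
grip_force: 0.0
```

>>> jog_arm:
  deltas:
    - [-1, [0.2065, 0.295, 0], [0, 0, 0]]
    - [-1, [0.2065, 0.295, 0], [0, 0, 0]]
    - [-1, [0.2065, 0.295, 0], [0, 0, 0]]
    - [-1, [0.2065, 0.295, 0], [0, 0, 0]]
    - [-1, [0.2065, 0.295, -0.14], [0, 0, 0]]
    - [-1, [0.2065, 0.295, -0.14], [0, 0, 0]]
    - [-1, [0.2065, 0.295, -0.14], [0, 0, 0]]
    - [-1, [0.2065, 0.295, -0.14], [0, 0, 0]]
    - [-1, [0.2065, 0.295, -0.14], [0, 0, 0]]

```text
t: 1.85
tool_pos: [0.481, -0.1556, 0.2566]
tool_rot: [3.071, 0.658, 0.002]
contact_force: [-0.1, 0.1, 0.5]
opening: 0.0854
grip_force: 0.0
```

```bash
python3 - <<'E'
from h import *
s=ctrl.get_image("scene")[:,:,::-1];t=ctrl.get_image("top")[:,:,::-1]
cv2.imwrite("pics/s1.png",s);cv2.imwrite("pics/t1.png",t)
a=cv2.resize(s[130:260,150:280],(395,395),interpolation=cv2.INTER_CUBIC);b=cv2.resize(t[150:280,230:360],(395,395),interpolation=cv2.INTER_CUBIC)
cv2.imwrite("pics/c4.png",np.hstack([a,b])); o=ctrl.get_obs(); print(o["q"],o["tool_pos"],o["tool_rot"])
E
```

```text
[-0.4601 -0.254   1.8545 -0.      1.5379  0.6887] [ 0.4814 -0.1558  0.2574] [3.07   0.6576 0.0039]
```

View pics/c4.png

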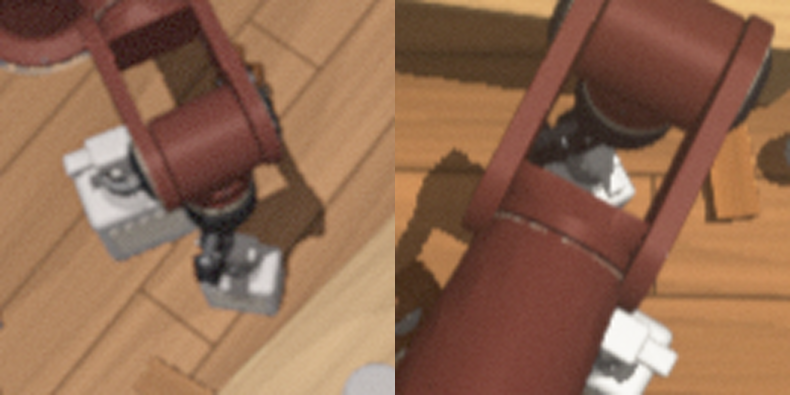

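The gripper is above the bottle head in both views (scene crop about (235,265), top crop about (595,175)) and its shadow is clear of the neighbours. Descending and gripping.

>>> jog_arm:
  deltas:
    - [-1, [0, 0, -0.06], [0, 0, 0]]
    - [-1, [0, 0, -0.12], [0, 0, 0]]
    - [-1, [0, 0, -0.155], [0, 0, 0]]
    - [-1, [0, 0, -0.155], [0, 0, 0]]
    - [1, [0, 0, -0.155], [0, 0, 0]]
    - [1, [0, 0, -0.155], [0, 0, 0]]
    - [1, [0, 0, -0.155], [0, 0, 0]]
    - [1, [0, 0, -0.155], [0, 0, 0]]
    - [1, [0, 0, -0.155], [0, 0, 0]]
    - [1, [0, 0, -0.155], [0, 0, 0]]
    - [1, [0, 0, -0.155], [0, 0, 0]]
    - [1, [0, 0, -0.155], [0, 0, 0]]
  squeeze: 40

```text
t: 2.95
tool_pos: [0.4814, -0.1548, 0.1945]
tool_rot: [3.071, 0.66, 0.002]
contact_force: [-1.0, 0.9, 5.6]
opening: 0.0253
grip_force: 46.0
```

```bash
python3 - <<'E'
from h import *
o=ctrl.get_obs(); print({k:o[k] for k in("tool_pos","contact_force","wrist_torque","opening","grip_force")})
E
```

```text
{'tool_pos': array([ 0.4814, -0.1548,  0.1945]), 'contact_force': array([-0.9833,  0.8941,  5.5898]), 'wrist_torque': array([0.1987, 0.2102, 0.0333]), 'opening': 0.0252897864729912, 'grip_force': 45.9581583738327}
```

>>> jog_arm:
  deltas:
    - [1, [0, 0, -0.015], [0, 0, 0]]
    - [1, [0, 0, -0.03], [0, 0, 0]]
    - [1, [0, 0, -0.04], [0, 0, 0]]
    - [1, [0, 0, -0.045], [0, 0, 0]]
    - [1, [0, 0, -0.045], [0, 0, 0]]
  squeeze: 60

```text
t: 3.37
tool_pos: [0.4814, -0.1548, 0.1767]
tool_rot: [3.071, 0.66, 0.002]
contact_force: [-2.0, 1.7, 8.0]
opening: 0.0243
grip_force: 65.4
```

>>> jog_arm:
  deltas:
    - [1, [0, 0, -0.0025], [0, 0, 0]]
    - [1, [0, 0, -0.005], [0, 0, 0]]
    - [1, [0, 0, -0.005], [0, 0, 0]]

```text
t: 3.62
tool_pos: [0.4816, -0.1549, 0.1753]
tool_rot: [3.07, 0.66, 0.002]
contact_force: [-2.0, 1.9, 9.8]
opening: 0.0247
grip_force: 65.4
```

>>> jog_arm:
  deltas:
    - [1, [0, 0, -0.0025], [0, 0, 0]]
    - [1, [0, 0, -0.005], [0, 0, 0]]
    - [1, [0, 0, -0.005], [0, 0, 0]]

```text
t: 3.87
tool_pos: [0.4819, -0.1553, 0.1749]
tool_rot: [3.069, 0.66, 0.003]
contact_force: [-5.2, 2.3, 14.8]
opening: 0.0246
grip_force: 66.1
```

>>> jog_arm:
  deltas:
    - [1, [0, 0, -0.0025], [0, 0, -0.02]]
    - [1, [0, 0, -0.0025], [0, 0, -0.04]]
    - [1, [0, 0, -0.0025], [0, 0, -0.06]]
    - [1, [0, 0, -0.0025], [0, 0, -0.08]]
    - [1, [0, 0, -0.0025], [0, 0, -0.1]]
    - [1, [0, 0, -0.0025], [0, 0, -0.1]]

```text
t: 4.37
tool_pos: [0.4821, -0.1557, 0.1748]
tool_rot: [3.134, 0.168, 0.005]
contact_force: [-5.0, 1.9, 17.2]
opening: 0.0249
grip_force: 66.5
```

>>> jog_arm:
  deltas:
    - [1, [0, 0, 0], [0, 0, -0.02]]
    - [1, [0, 0, 0], [0, 0, -0.04]]
    - [1, [0, 0, 0], [0, 0, -0.06]]
    - [1, [0, 0, 0], [0, 0, -0.06]]

```text
t: 4.7
tool_pos: [0.4821, -0.1558, 0.1748]
tool_rot: [3.136, -0.128, 0.005]
contact_force: [-6.4, 0.4, 17.3]
opening: 0.0246
grip_force: 66.5
```

>>> jog_arm:
  deltas:
    - [1, [0, 0, 0], [0, 0, -0.02]]
    - [1, [0, 0, 0], [0, 0, -0.04]]
    - [1, [0, 0, 0], [0, 0, -0.06]]
    - [1, [0, 0, 0], [0, 0, -0.06]]

```text
t: 5.03
tool_pos: [0.482, -0.156, 0.1748]
tool_rot: [3.11, -0.422, 0.005]
contact_force: [-6.2, -0.1, 17.5]
opening: 0.0245
grip_force: 66.4
```

>>> jog_arm:
  deltas:
    - [1, [0, 0, 0], [0, 0, -0.02]]
    - [1, [0, 0, 0], [0, 0, -0.04]]
    - [1, [0, 0, 0], [0, 0, -0.06]]
    - [1, [0, 0, 0], [0, 0, -0.06]]

```text
t: 5.37
tool_pos: [0.4819, -0.1561, 0.1747]
tool_rot: [3.056, -0.713, 0.005]
contact_force: [-5.9, 0.4, 16.7]
opening: 0.0246
grip_force: 66.4
```

```bash
python3 - <<'E'
from h import *
o=ctrl.get_obs(); print({k:o[k] for k in("q","tool_pos","contact_force","wrist_torque")})
s=ctrl.get_image("scene")[:,:,::-1];t=ctrl.get_image("top")[:,:,::-1]
cv2.imwrite("pics/s2.png",s);cv2.imwrite("pics/t2.png",t)
for k in("s1","s2"):
    im=cv2.imread(f"pics/{k}.png")
    a=cv2.resize(im[195:250,195:260],None,fx=6,fy=6,interpolation=cv2.INTER_CUBIC)
    H=a if k=="s1" else np.hstack([H,a])
cv2.imwrite("pics/c5.png",H)
E
```

```text
{'q': array([-0.459 , -0.1967,  1.9451, -0.0023,  1.3892,  1.5705]), 'tool_pos': array([ 0.4819, -0.1561,  0.1747]), 'contact_force': array([-5.9085,  0.4307, 16.7344]), 'wrist_torque': array([ 0.0687,  1.2358, -0.0161])}
```

View pics/c5.png

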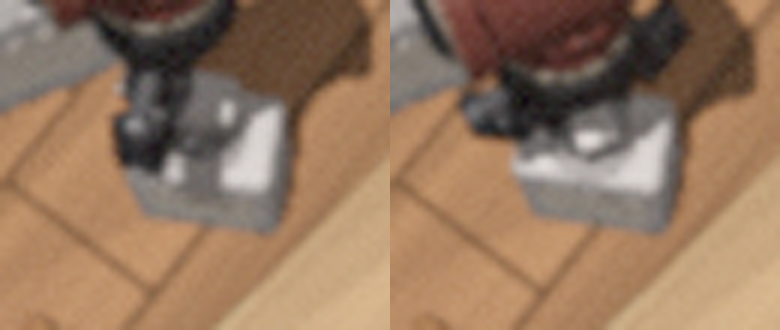

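The body hasn't turned: its right edge is at about (285,165) and (675,165) in the two crops. Only the head turns, so I'll continue clockwise.

>>> jog_arm:
  deltas:
    - [1, [0, 0, 0], [0, 0, -0.02]]
    - [1, [0, 0, 0], [0, 0, -0.04]]
    - [1, [0, 0, 0], [0, 0, -0.06]]
    - [1, [0, 0, 0], [0, 0, -0.06]]

```text
t: 5.8
tool_pos: [0.4817, -0.1559, 0.1742]
tool_rot: [2.976, -0.998, 0.005]
contact_force: [-5.9, 0.5, 16.5]
opening: 0.0243
grip_force: 66.2
```

>>> jog_arm:
  deltas:
    - [1, [0, 0, 0], [0, 0, -0.02]]
    - [1, [0, 0, 0], [0, 0, -0.04]]
    - [1, [0, 0, 0], [0, 0, -0.06]]
    - [1, [0, 0, 0], [0, 0, -0.06]]

```text
t: 6.13
tool_pos: [0.4812, -0.1558, 0.1727]
tool_rot: [2.869, -1.273, 0.003]
contact_force: [-3.9, -1.1, 10.6]
opening: 0.0248
grip_force: 65.5
```

It has dropped through, since z fell and the force fell to the spring's value. Pressing to the stop.

>>> jog_arm:
  deltas:
    - [1, [0, 0, -0.006], [0, 0, 0]]
    - [1, [0, 0, -0.012], [0, 0, 0]]
    - [1, [0, 0, -0.018], [0, 0, 0]]
    - [1, [0, 0, -0.018], [0, 0, 0]]

```text
t: 6.47
tool_pos: [0.481, -0.1558, 0.1652]
tool_rot: [2.871, -1.271, 0.002]
contact_force: [-4.9, 0.5, 11.3]
opening: 0.0246
grip_force: 65.7
```

>>> jog_arm:
  deltas:
    - [1, [0, 0, -0.003], [0, 0, 0]]
    - [1, [0, 0, -0.005], [0, 0, 0]]
    - [1, [0, 0, -0.005], [0, 0, 0]]
    - [1, [0, 0, -0.005], [0, 0, 0]]

```text
t: 6.8
tool_pos: [0.4815, -0.156, 0.1647]
tool_rot: [2.87, -1.27, 0.004]
contact_force: [-6.0, 1.0, 15.8]
opening: 0.0245
grip_force: 66.2
```

>>> jog_arm:
  deltas:
    - [1, [0, 0, 0], [0, 0, 0]]
    - [1, [0, 0, 0], [0, 0, 0]]
    - [1, [0, 0, 0], [0, 0, 0.03]]
    - [1, [0, 0, 0], [0, 0, 0.06]]
    - [1, [0, 0, 0], [0, 0, 0.09]]
    - [1, [0, 0, 0], [0, 0, 0.12]]
    - [1, [0, 0, 0], [0, 0, 0.15]]
    - [1, [0, 0, 0], [0, 0, 0.18]]
    - [1, [0, 0, 0], [0, 0, 0.21]]
    - [1, [0, 0, 0], [0, 0, 0.24]]
    - [1, [0, 0, 0], [0, 0, 0.27]]
    - [1, [0, 0, 0], [0, 0, 0.29]]

```text
t: 7.8
tool_pos: [0.4821, -0.1553, 0.1648]
tool_rot: [3.137, 0.128, 0.005]
contact_force: [-4.0, 2.2, 14.5]
opening: 0.0246
grip_force: 66.1
```

```bash
python3 - <<'E'
from h import *
o=ctrl.get_obs(); print({k:o[k] for k in("q","tool_pos","contact_force","wrist_torque")})
E
```

```text
{'q': array([-0.4586, -0.1876,  1.9543, -0.    ,  1.3713,  1.0303]), 'tool_pos': array([ 0.4821, -0.1553,  0.1648]), 'contact_force': array([-3.9885,  2.2401, 14.5286]), 'wrist_torque': array([ 0.4812,  0.7902, -0.0247])}
```

>>> jog_arm:
  deltas:
    - [1, [0, 0, 0.005], [0, 0, 0]]
    - [1, [0, 0, 0.01], [0, 0, 0]]
    - [1, [0, 0, 0.015], [0, 0, 0]]
    - [1, [0, 0, 0.015], [0, 0, 0]]
    - [1, [0, 0, 0.015], [0, 0, 0]]

```text
t: 8.22
tool_pos: [0.4811, -0.1546, 0.167]
tool_rot: [-3.139, -0.122, -0.001]
contact_force: [2.8, 1.5, 2.2]
opening: 0.0243
grip_force: 64.4
```

The force fell to 2.2 N after a 2 mm rise, so it's locked. Lifting a little.

>>> jog_arm:
  deltas:
    - [1, [0, 0, 0.005], [0, 0, 0]]
    - [1, [0, 0, 0.01], [0, 0, 0]]
    - [1, [0, 0, 0.02], [0, 0, 0]]
    - [1, [0, 0, 0.03], [0, 0, 0]]
    - [1, [0, 0, 0.04], [0, 0, 0]]
    - [1, [0, 0, 0.04], [0, 0, 0]]

```text
t: 8.72
tool_pos: [0.4812, -0.1549, 0.184]
tool_rot: [3.139, 0.122, 0.002]
contact_force: [-0.0, 0.4, -6.2]
opening: 0.0246
grip_force: 63.4
```

```bash
python3 - <<'E'
from h import *
o=ctrl.get_obs(); print({k:o[k] for k in("q","tool_pos","contact_force","wrist_torque","opening")})
s=ctrl.get_image("scene")[:,:,::-1];t=ctrl.get_image("top")[:,:,::-1]
cv2.imwrite("pics/s3.png",s);cv2.imwrite("pics/t3.png",t)
E
```

```text
{'q': array([-0.4588, -0.2056,  1.9369, -0.0001,  1.4091,  1.0344]), 'tool_pos': array([ 0.4812, -0.1549,  0.184 ]), 'contact_force': array([-0.0202,  0.3974, -6.2494]), 'wrist_torque': array([-0.0212, -0.1511, -0.0129]), 'opening': 0.024603113931556442}
```

Carried weight is 6.2 N. Moving it to shelf x ≈ -0.138 and y ≈ -0.01, turning the bottle -34.5° to line up with the shelf.

>>> jog_arm:
  deltas:
    - [1, [0.01, 0.012, 0], [0, 0, -0.01]]
    - [1, [0.03, 0.036, 0], [0, 0, -0.03]]
    - [1, [0.05, 0.061, 0], [0, 0, -0.05]]
    - [1, [0.07, 0.085, 0], [0, 0, -0.07]]
    - [1, [0.09, 0.11, 0], [0, 0, -0.09]]
    - [1, [0.11, 0.134, 0], [0, 0, -0.11]]
    - [1, [0.13, 0.158, -0.005], [0, 0, -0.13]]
    - [1, [0.15, 0.183, -0.01], [0, 0, -0.15]]
    - [1, [0.17, 0.207, -0.015], [0, 0, -0.17]]
    - [1, [0.19, 0.231, -0.02], [0, 0, -0.185]]
    - [1, [0.2, 0.243, -0.02], [0, 0, -0.192]]
    - [1, [0.203, 0.247, -0.02], [0, 0, -0.192]]

```text
t: 9.82
tool_pos: [0.5623, -0.055, 0.1745]
tool_rot: [-3.034, 0.815, 0.001]
contact_force: [0.1, -0.6, -5.0]
opening: 0.0249
grip_force: 63.4
```

```bash
python3 - <<'E'
from h import *
o=ctrl.get_obs(); print({k:o[k] for k in("q","tool_pos","contact_force","wrist_torque","opening")})
s=ctrl.get_image("scene")[:,:,::-1];t=ctrl.get_image("top")[:,:,::-1]
cv2.imwrite("pics/s4.png",s);cv2.imwrite("pics/t4.png",t)
a=cv2.resize(s[130:260,190:320],(395,395),interpolation=cv2.INTER_CUBIC);b=cv2.resize(t[130:260,210:340],(395,395),interpolation=cv2.INTER_CUBIC)
cv2.imwrite("pics/c6.png",np.hstack([a,b]))
E
```

```text
{'q': array([-0.2294, -0.0475,  1.8096,  0.0004,  1.3804,  1.8659]), 'tool_pos': array([ 0.5623, -0.055 ,  0.1745]), 'contact_force': array([ 0.1494, -0.5663, -5.0153]), 'wrist_torque': array([-0.1435,  0.0597, -0.0198]), 'opening': 0.024873420009737943}
```

View pics/c6.png

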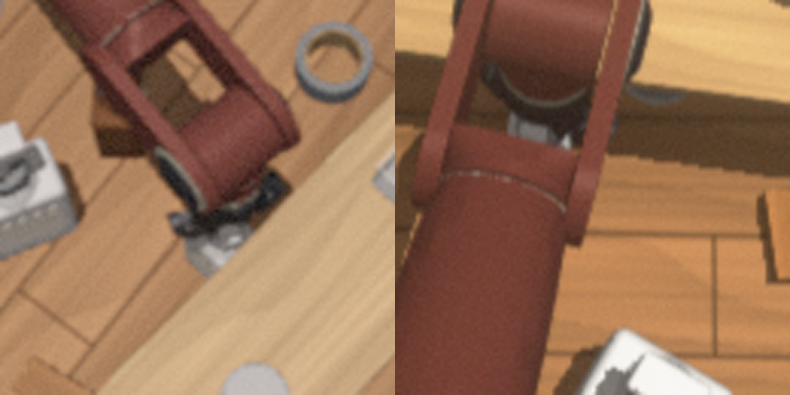

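The bottle hangs in front of the board (scene crop about (215,245)) and looks aligned with its edge. Lowering it.

>>> jog_arm:
  deltas:
    - [1, [0, 0, -0.006], [0, 0, 0]]
    - [1, [0, 0, -0.012], [0, 0, 0]]
    - [1, [0, 0, -0.017], [0, 0, 0]]
    - [1, [0, 0, -0.021], [0, 0, 0]]
    - [1, [0, 0, -0.021], [0, 0, 0]]
    - [1, [0, 0, -0.021], [0, 0, 0]]

```text
t: 10.42
tool_pos: [0.5621, -0.0561, 0.1671]
tool_rot: [3.034, -0.816, 0.001]
contact_force: [-0.8, 0.3, -2.8]
opening: 0.0245
grip_force: 63.9
```

>>> jog_arm:
  deltas:
    - [1, [0, 0, -0.002], [0, 0, 0]]
    - [1, [0, 0, -0.003], [0, 0, 0]]
    - [1, [0, 0, -0.003], [0, 0, 0]]
    - [0.1, [0, 0, -0.003], [0, 0, 0]]
    - [0.1, [0, 0, -0.003], [0, 0, 0]]
    - [0.1, [0, 0, -0.003], [0, 0, 0]]
    - [0.1, [0, 0, -0.003], [0, 0, 0]]
    - [0.1, [0, 0, -0.003], [0, 0, 0]]
  squeeze: 40

```text
t: 11.08
tool_pos: [0.5621, -0.056, 0.1654]
tool_rot: [3.034, -0.816, 0.0]
contact_force: [0.7, -0.5, 0.2]
opening: 0.0385
grip_force: 0.0
```

>>> jog_arm:
  deltas:
    - [0.1, [0, 0, 0.05], [0, 0, 0]]
    - [0.1, [0, 0, 0.15], [0, 0, 0]]
    - [0.1, [0, 0, 0.25], [0, 0, 0]]
    - [0.1, [0, 0, 0.34], [0, 0, 0]]
    - [0.1, [0, 0, 0.36], [0, 0, 0]]
    - [0.1, [-0.25, 0.62, 0.36], [0, 0, 0]]
    - [0.1, [-0.25, 0.62, 0.36], [0, 0, 0]]
    - [0.1, [-0.25, 0.62, 0.36], [0, 0, 0]]
    - [0.1, [-0.25, 0.62, 0.36], [0, 0, 0]]
    - [0.1, [-0.25, 0.62, 0.36], [0, 0, 0]]
    - [0.1, [-0.25, 0.62, 0.36], [0, 0, 0]]
    - [0.1, [-0.25, 0.62, 0.36], [0, 0, 0]]

```text
t: 12.08
tool_pos: [0.4601, 0.1956, 0.3093]
tool_rot: [-3.034, 0.81, 0.001]
contact_force: [0.2, -0.2, -0.2]
opening: 0.0382
grip_force: 0.0
```

```bash
python3 - <<'E'
from h import *
o=ctrl.get_obs(); print({k:o[k] for k in("q","tool_pos","tool_rot","contact_force")})
s=ctrl.get_image("scene")[:,:,::-1];t=ctrl.get_image("top")[:,:,::-1]
cv2.imwrite("pics/s5.png",s);cv2.imwrite("pics/t5.png",t)
a=cv2.resize(s[130:260,190:320],(395,395),interpolation=cv2.INTER_CUBIC);b=cv2.resize(t[150:280,210:340],(395,395),interpolation=cv2.INTER_CUBIC)
cv2.imwrite("pics/c7.png",np.hstack([a,b]))
E
```

```text
{'q': array([ 0.2521, -0.2861,  1.7958,  0.0017,  1.6318,  2.3447]), 'tool_pos': array([0.4601, 0.1956, 0.3093]), 'tool_rot': array([-3.0338,  0.8099,  0.0011]), 'contact_force': array([ 0.1782, -0.2286, -0.2117])}
```

View pics/c7.png

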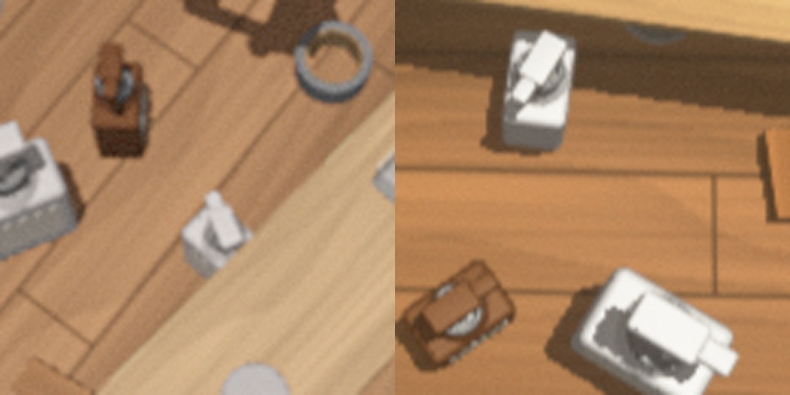

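The bottle stands upright in front of the gap, pump down (top crop front foot edge about (503,140)-(563,150)). The brown one's body corners are about (482,260), (515,305), (425,368) and (400,320).

```bash
python3 - <<'E'
from h import *
f=395/130
T=lambda x,y:((x-395+.5)/f-.5+210,(y+.5)/f-.5+150)
S=lambda x,y:((x+.5)/f-.5+190,(y+.5)/f-.5+130)
for p in((503,140),(563,150)): print("foot",plane("top",T(*p),0.0))
for p in((503,122),(567,131),(575,40),(515,32)): print("shoulder",plane("top",T(*p),.125))
print("brown head",tri(S(111,62),T(450,308)))
for p in((482,260),(515,305),(425,368),(400,320)): print("brown body",plane("top",T(*p),.12)[:2])
for p in((585,315),(625,268),(740,345)): print("big body",plane("top",T(*p),.15)[:2])
c=np.array([.700,-.062]);a=np.radians(-6.5);X=np.array([np.cos(a),np.sin(a)]);Y=np.array([-X[1],X[0]])
for p in((503,140),(563,150)):
    d=plane("top",T(*p),0)[:2]-c;print("shelf frame",d@X,d@Y)
g=plane("top",T(655,40),.104)[:2]-c;print("peek",g@X,g@Y)
E
```

```text
foot [ 0.5237 -0.0207  0.    ]
foot [ 0.5145 -0.0818  0.    ]
shoulder [ 0.5164 -0.0214  0.125 ]
shoulder [ 0.509  -0.0805  0.125 ]
shoulder [ 0.5958 -0.0871  0.125 ]
shoulder [ 0.6025 -0.031   0.125 ]
brown head (array([0.3413, 0.0201, 0.1968]), np.float64(0.0015653634190045318))
brown body [ 0.3894 -0.0048]
brown body [ 0.3495 -0.0354]
brown body [0.2923 0.0438]
brown body [0.3343 0.0675]
big body [ 0.3398 -0.0968]
big body [ 0.3816 -0.1318]
big body [ 0.3163 -0.2322]
shelf frame -0.17980245031862963 0.021115460219782476
shelf frame -0.18204836773348032 -0.04063049077050494
peek -0.0847482154777374 -0.11251820162249417
```

>>> jog_arm:
  deltas:
    - [0.1, [0.044, -0.1, 0.027], [0, 0, 0.03]]
    - [0.1, [0.044, -0.2, 0.027], [0, 0, 0.06]]
    - [0.1, [0.044, -0.3, 0.027], [0, 0, 0.09]]
    - [0.1, [0.044, -0.4, 0.027], [0, 0, 0.12]]
    - [0.1, [0.044, -0.5, 0.027], [0, 0, 0.13]]
    - [0.1, [0.044, -0.597, 0.027], [0, 0, 0.13]]
    - [0.1, [0.044, -0.597, 0.027], [0, 0, 0.13]]
    - [0.1, [0.044, -0.597, 0.027], [0, 0, 0.13]]

```text
t: 12.85
tool_pos: [0.4795, -0.0495, 0.3198]
tool_rot: [3.136, -0.193, -0.001]
contact_force: [-0.4, -0.2, 0.5]
opening: 0.0385
grip_force: 0.0
```

>>> jog_arm:
  deltas:
    - [0.1, [0, 0, 0], [-0.0038, -0.033, 0]]
    - [0.1, [0, 0, 0], [-0.0076, -0.066, 0]]
    - [0.1, [0, 0, 0], [-0.0113, -0.099, 0]]
    - [0.1, [0, 0, 0], [-0.0151, -0.132, 0]]
    - [0.1, [0, 0, 0], [-0.0189, -0.1656, 0]]
    - [0.1, [0, 0, 0], [-0.0189, -0.1656, 0]]
    - [0.1, [0, 0, 0], [-0.0189, -0.1656, 0]]

```text
t: 13.43
tool_pos: [0.4788, -0.046, 0.3196]
tool_rot: [3.003, -0.175, 0.802]
contact_force: [0.6, -0.5, 0.8]
opening: 0.0385
grip_force: 0.0
```

```bash
python3 - <<'E'
from h import *
from scipy.spatial.transform import Rotation as Rr
from scipy.optimize import least_squares
o=ctrl.get_obs(); print(o["q"],o["tool_pos"],o["opening"]); print(Rr.from_rotvec(o["tool_rot"]).as_matrix())
D=[([-1.367,.0533,1.6141,0,1.476],[.1982,-.5922,.2302]),([-.4601,-.254,1.8545,0,1.5379],[.4814,-.1558,.2574]),([-.4588,-.2056,1.9369,0,1.4091],[.4812,-.1549,.184]),([-.2294,-.0475,1.8096,0,1.3804],[.5623,-.055,.1745]),([.2521,-.2861,1.7958,0,1.6318],[.4601,.1956,.3093]),(list(o["q"][:5]),list(o["tool_pos"]))]
def fk(p,q):
    d,r0,z0,L1,L2,L3=p;a,b,c=q[1],q[1]+q[2],q[1]+q[2]+q[4]
    r=r0+L1*np.sin(a)+L2*np.sin(b)+L3*np.sin(c);z=z0+L1*np.cos(a)+L2*np.cos(b)+L3*np.cos(c)
    return np.array([r*np.cos(q[0])-d*np.sin(q[0]),r*np.sin(q[0])+d*np.cos(q[0]),z])
s=least_squares(lambda p:np.concatenate([fk(p,q)-P for q,P in D]),[.07,.0,.35,.4,.4,.25])
p=s.x;print(p,abs(s.fun).max())
q=o["q"];pw=p.copy();pw[5]=0;print("wrist",fk(pw,q))
E
```

```text
[-0.3077 -0.7284  2.1344  0.103   1.2234  1.3698] [ 0.4788 -0.046   0.3196] 0.03846972987476693
[[ 0.8609 -0.1156  0.4955]
 [-0.1012 -0.9933 -0.0561]
 [ 0.4987 -0.0019 -0.8668]]
[0.0788 0.0068 0.1839 0.3886 0.5896 0.2855] 0.021177510893881105
wrist [ 0.3381 -0.0248  0.5707]
```

>>> jog_arm:
  deltas:
    - [0.1, [0.061, -0.037, 0], [0, 0, 0]]
    - [0.1, [0.061, -0.037, 0], [0, 0, 0]]
    - [0.1, [0.061, -0.037, -0.08], [0, 0, 0]]
    - [0.1, [0.061, -0.037, -0.17], [0, 0, 0]]
    - [0.1, [0.061, -0.037, -0.26], [0, 0, 0]]
    - [0.1, [0.061, -0.037, -0.35], [0, 0, 0]]
    - [0.1, [0.061, -0.037, -0.42], [0, 0, 0]]
    - [0.1, [0.061, -0.037, -0.48], [0, 0, 0]]
    - [0.1, [0.061, -0.037, -0.5], [0, 0, 0]]
    - [0.1, [0.061, -0.037, -0.5], [0, 0, 0]]

```text
t: 14.27
tool_pos: [0.5031, -0.0608, 0.1175]
tool_rot: [3.007, -0.176, 0.795]
contact_force: [-0.2, -0.8, 0.3]
opening: 0.0387
grip_force: 0.0
```

```bash
python3 - <<'E'
from h import *
o=ctrl.get_obs(); print(o["q"],o["tool_pos"],o["contact_force"])
s=ctrl.get_image("scene")[:,:,::-1];t=ctrl.get_image("top")[:,:,::-1]
cv2.imwrite("pics/s6.png",s);cv2.imwrite("pics/t6.png",t)
a=cv2.resize(s[110:240,180:310],(395,395),interpolation=cv2.INTER_CUBIC);b=cv2.resize(t[150:280,210:340],(395,395),interpolation=cv2.INTER_CUBIC)
cv2.imwrite("pics/c8.png",np.hstack([a,b]))
E
```

```text
[-0.3266 -0.4937  2.3312  0.1479  0.8026  1.2853] [ 0.5031 -0.0608  0.1175] [-0.1733 -0.8453  0.2817]
```

View pics/c8.png

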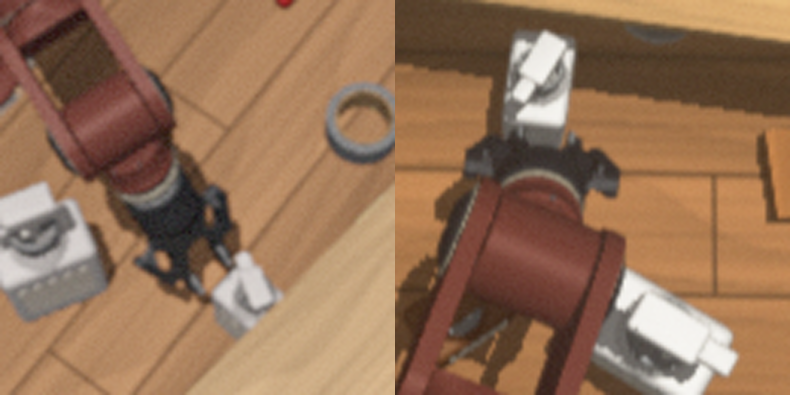

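The two fingers point at the middle of the bottle's front face and clear the neighbours. Lowering to push height.

>>> jog_arm:
  deltas:
    - [0.1, [0, 0, -0.04], [0, 0, 0]]
    - [0.1, [0, 0, -0.08], [0, 0, 0]]
    - [0.1, [0, 0, -0.12], [0, 0, 0]]
    - [0.1, [0, 0, -0.13], [0, 0, 0]]
    - [0.1, [0, 0, -0.13], [0, 0, 0]]

```text
t: 14.78
tool_pos: [0.5047, -0.0616, 0.0691]
tool_rot: [3.002, -0.176, 0.805]
contact_force: [-0.6, 0.3, 0.5]
opening: 0.0383
grip_force: 0.0
```

>>> jog_arm:
  deltas:
    - [0.1, [0.015, -0.0017, 0], [0, 0, 0]]
    - [0.1, [0.03, -0.0034, 0], [0, 0, 0]]
    - [0.1, [0.045, -0.0051, 0], [0, 0, 0]]
    - [0.1, [0.06, -0.0068, 0], [0, 0, 0]]
    - [0.1, [0.075, -0.0085, 0], [0, 0, 0]]
    - [0.1, [0.09, -0.0102, 0], [0, 0, 0]]
    - [0.1, [0.1, -0.0113, 0], [0, 0, 0]]
    - [0.1, [0.112, -0.0127, 0], [0, 0, 0]]
    - [0.1, [0.112, -0.0127, 0], [0, 0, 0]]

```text
t: 15.53
tool_pos: [0.5498, -0.0668, 0.0685]
tool_rot: [3.002, -0.176, 0.806]
contact_force: [-0.5, -0.3, -0.6]
opening: 0.0384
grip_force: 0.1
```

```bash
cat > chk.py <<'E'
from h import *
import sys
o=ctrl.get_obs(); print(o["q"],o["tool_pos"],o["contact_force"])
for n in("scene","top"):
    im=ctrl.get_image(n)[:,:,::-1];cv2.imwrite(f"pics/{n}_{sys.argv[1]}.png",im)
    g=cv2.cvtColor(im,cv2.COLOR_BGR2HSV)
    m=cv2.inRange(g,(0,0,105),(180,45,255))
    # region around the bottle head/shoulder in front of and below the board
    x0,y0=(235,190) if n=="scene" else (235,140); k=m[y0:y0+40,x0:x0+40]
    print(n,x0,y0);print("\n".join("".join("#" if v else "." for v in r) for r in k))
E
python3 chk.py p1
```

```text
[-0.3035 -0.2564  2.2547  0.1602  0.6327  1.2798] [ 0.5498 -0.0668  0.0685] [-0.5248 -0.3316 -0.6397]
scene 235 190
########................................
........................................
........................................
........................................
........................................
........................................
........................................
........................................
........................................
........................................
........................................
........................................
...............................#####....
...............................######...
...............................######...
....#......................#....#####...
...............................#######..
............................##########..
...........................###########..
...........................##########...
..........................##########....
.........................##########.....
........................#########.......
..................#....#########........

[... 1607 characters left out ...]
...
...............#################.###....
...............#########..##########....
...............#########......######....
..............#########.....########....
..............############.#########....
..............######################....
..............#####################.....
..............#####################.....
.............######################.....
.............######################.....
..............####################......
..............####################......
................##################......
.................#################......
......................###########.......
.......................#..#######.......
.................###........#.##........
```

The mask shows the bottle moved about 30 mm as expected, now partly under the board. Pushing the rest.

>>> jog_arm:
  deltas:
    - [0.1, [0.015, -0.0017, 0], [0, 0, 0]]
    - [0.1, [0.03, -0.0034, 0], [0, 0, 0]]
    - [0.1, [0.045, -0.0051, 0], [0, 0, 0]]
    - [0.1, [0.06, -0.0068, 0], [0, 0, 0]]
    - [0.1, [0.075, -0.0085, 0], [0, 0, 0]]
    - [0.1, [0.09, -0.0102, 0], [0, 0, 0]]
    - [0.1, [0.105, -0.0119, 0], [0, 0, 0]]
    - [0.1, [0.12, -0.0136, 0], [0, 0, 0]]
    - [0.1, [0.12, -0.0136, 0], [0, 0, 0]]

```text
t: 16.38
tool_pos: [0.5982, -0.0723, 0.0687]
tool_rot: [3.001, -0.176, 0.806]
contact_force: [-2.4, 1.6, -1.0]
opening: 0.0381
grip_force: 0.9
```

>>> jog_arm:
  deltas:
    - [0.1, [0.012, -0.0014, 0], [0, 0, 0]]
    - [0.1, [0.024, -0.0027, 0], [0, 0, 0]]
    - [0.1, [0.034, -0.0038, 0], [0, 0, 0]]
    - [0.1, [0.041, -0.0047, 0], [0, 0, 0]]
    - [0.1, [0.041, -0.0047, 0], [0, 0, 0]]

```text
t: 16.8
tool_pos: [0.6139, -0.074, 0.0685]
tool_rot: [3.002, -0.176, 0.805]
contact_force: [-0.9, 2.2, -0.1]
opening: 0.0379
grip_force: 0.7
```

```bash
python3 chk.py p2
```

```text
[-0.2775 -0.0802  2.1032  0.144   0.6051  1.3133] [ 0.6139 -0.074   0.0685] [-0.8505  2.1755 -0.0716]
scene 235 190
........................................
...........................#............
...........................#............
...........................#............
...........................#............
.........................###............
........................###.............
.......................####.............
......................#####.............
.....................######.............
...................#######..............
...............#.########...............
...........##..#########................
..............#######...................
........................................
........................................
........................................
........................................
........................................
........................................
........................................
........................................
........................................
........................................

[... 1607 characters left out ...]
...
........................................
........................................
........................................
........................................
........................................
........................................
........................................
........................................
........................................
........................................
........................................
........................................
........................................
........................................
........................................
........................................
........................................
```

>>> jog_arm:
  deltas:
    - [0.1, [-0.05, 0.0057, 0], [0, 0, 0]]
    - [0.1, [-0.12, 0.0136, 0], [0, 0, 0]]
    - [0.1, [-0.2, 0.0227, 0], [0, 0, 0]]
    - [0.1, [-0.25, 0.0283, 0.05], [0, 0, 0]]
    - [0.1, [-0.25, 0.0283, 0.15], [0, 0, 0]]
    - [0.1, [-0.25, 0.0283, 0.25], [0, 0, 0]]
    - [0.1, [-0.25, 0.0283, 0.35], [0, 0, 0]]
    - [0.1, [-0.25, 0.0283, 0.45], [0, 0, 0]]
    - [0.1, [-0.25, 0.0283, 0.55], [0, 0, 0]]
    - [0.1, [-0.3, 0.2, 0.65], [0, 0, 0]]
    - [0.1, [-0.3, 0.3, 0.65], [0, 0, 0]]
    - [0.1, [-0.3, 0.4, 0.65], [0, 0, 0]]

```text
t: 17.9
tool_pos: [0.496, 0.0534, 0.3298]
tool_rot: [2.997, -0.182, 0.819]
contact_force: [0.4, -0.3, 0.2]
opening: 0.0384
grip_force: 0.0
```

>>> jog_arm:
  deltas:
    - [0.1, [0, 0.1, 0], [0, 0, 0]]
    - [0.1, [0, 0.2, 0], [0, 0, 0]]
    - [0.1, [0, 0.3, 0], [0, 0, 0]]
    - [0.1, [0, 0.4, 0], [0, 0, 0]]
    - [0.1, [0, 0.4, 0], [0, 0, 0]]

```text
t: 18.32
tool_pos: [0.4944, 0.2202, 0.3246]
tool_rot: [3.007, -0.163, 0.807]
contact_force: [0.7, -0.1, 0.7]
opening: 0.0385
grip_force: 0.0
```

```bash
python3 - <<'E'
from h import *
o=ctrl.get_obs(); print(o["t"],o["tool_pos"],o["contact_force"])
c=np.array([.700,-.062]);a=np.radians(-6.5);X=np.array([np.cos(a),np.sin(a)]);Y=np.array([-X[1],X[0]])
im=ctrl.get_image("top")[:,:,::-1];cv2.imwrite("pics/t9.png",im);cv2.imwrite("pics/s9.png",ctrl.get_image("scene")[:,:,::-1])
h=cv2.cvtColor(im,cv2.COLOR_BGR2HSV)
sub=h[148:182,240:282]
print("sat (rows 148.., cols 240..)");print("\n".join("%d "%(148+i)+" ".join("%3d"%v for v in r[::2]) for i,r in enumerate(sub[:,:,1])))
for y in(-.04,-.01,.02):
  for x,z in((-.085,0),(-.085,.122),(-.1,.2)):
    P=c+x*X+y*Y;print((x,y,z),proj("top",[*P,z]))
E
```

```text
18.3167 [0.4944 0.2202 0.3246] [ 0.6721 -0.073   0.7092]
sat (rows 148.., cols 240..)
148 119 120 120 123 122 122 122 123 120 120 118 120 120 119 119 121 122 123 121 118 121
149 123 122 121 121 123 121 123 121 121 123 121 121 121 121 119 119 120 125 121 121 123
150 122 122 120 120 116 123 122 121 121 123 119 121 118 122 122 121 120 119 122 122 121
151 124 122 121 123 125 122 120 121 118 123 121 121 119 121 126 119 121 119 121 118 121
152 130 118 118 123 123 128 117 119 120 124 124 122 122 119 121 123 119 118 122 120 120
153 127 143 122 126 130 119  87  94 106 119 119 123 118 122 123 121 119 123 120 119 120
154 136 127 132 134 144 123  45  59  71  77  83  98 103 117 125 117 122 122 121 118 121
155 145 143 133 133 136 129  45  39  40  47  50  59  63  79  83 106 114 118 117 123 120
156 141 128 140 138 123 139  45  35  42  38  35  39  33  40  41  59  78 107 129 129 115
157 134 132 128 130 134 129  38  35  34  36  37  42  34  34  32  35  57 105 136 126 124
158 140 135 140 131 140 134  41  37  35  38  31  42  34  42  34  37  47 120 133 130 130
159 134 133 133 141 134 124  43  31  38  35  3
[... 1637 characters left out ...]
 143 144 138 138 140 140 143 140 137 145 141 130 126 129 139 140 136 129 129
179 139 140 141 142 138 139 138 143 142 144 139 142 136 139 139 144 140 142 146 129 142
180 141 140 143 143 142 145 143 141 142 143 143 138 144 141 138 141 141 141 142 141 137
181 144 144 142 145 140 142 143 143 142 140 147 141 138 142 143 139 138 141 141 142 142
(-0.085, -0.04, 0) [268.5785 168.7789]
(-0.085, -0.04, 0.122) [270.6447 157.9991]
(-0.1, -0.04, 0.2) [271.5163 155.2872]
(-0.085, -0.01, 0) [259.07   167.5557]
(-0.085, -0.01, 0.122) [260.2101 156.6626]
(-0.1, -0.01, 0.2) [260.36   153.8598]
(-0.085, 0.02, 0) [249.5705 166.3336]
(-0.085, 0.02, 0.122) [249.7864 155.3274]
(-0.1, 0.02, 0.2) [249.2163 152.4339]
```

```bash
python3 - <<'E'
from h import *
c=np.array([.700,-.062]);a=np.radians(-6.5);X=np.array([np.cos(a),np.sin(a)]);Y=np.array([-X[1],X[0]])
A=plane("top",(251.3,161),0)[:2]-c;B=plane("top",(267,169.6),0)[:2]-c
A=np.array([A@X,A@Y]);B=np.array([B@X,B@Y]);print(A,B,np.linalg.norm(A-B))
d=(A-B)/np.linalg.norm(A-B);n=np.array([d[1],-d[0]]);print("yaw deg",np.degrees(np.arctan2(n[1],n[0])),"centre",(A+B)/2+.045*n)
E
```

```text
[-0.0671  0.0169] [-0.0883 -0.0354] 0.056415790892573106
yaw deg -22.02372433050016 centre [-0.036  -0.0262]
```

```bash
python3 - <<'E'
from h import *
a=cv2.imread("pics/top0.png");b=cv2.imread("pics/t9.png");s0=cv2.imread("pics/scene0.png");s9=cv2.imread("pics/s9.png")
d=lambda p,q,x0,y0,x1,y1:round(float(cv2.absdiff(p,q)[y0:y1,x0:x1].mean()),1)
for n,r in dict(peek=(280,154,315,168),jarside=(190,140,250,165),offcut=(325,185,352,225),spray=(355,175,395,210),hammer=(360,215,412,305),screwdr=(90,250,130,270),big=(268,236,325,288),brown=(208,232,252,275),floor=(330,225,360,250)).items(): print(n,d(a,b,*r))
print("tape scene",d(s0,s9,282,132,318,168))
g=cv2.cvtColor(b,cv2.COLOR_BGR2HSV)[:,:,1];h=cv2.cvtColor(a,cv2.COLOR_BGR2HSV)[:,:,1]
for y in range(156,166,2): print(y,h[y,283:313:2],g[y,283:313:2])
E
```

```text
peek 5.0
jarside 5.1
offcut 5.5
spray 5.7
hammer 9.6
screwdr 42.0
big 6.3
brown 6.0
floor 6.4
tape scene 11.8
156 [123 123 123 119 123 122 121 121 121 122 123 120 120 124 121] [123 122 118 121 122 118 120 122 122 120 122 120 121 119 122]
158 [132 103  80  99 107 116 114 119 120 120 121 119 120 122 120] [131 109  85  96 113 123 117 118 121 122 122 122 122 123 118]
160 [121 127  67  39  52  58  56  75  79  87  87  96 124 118 116] [126 129  74  41  55  65  66  61  78  86 103 101 122 124 115]
162 [133 137 136  87  58  47  45  39  45  43  66 106 132 130 122] [133 128 128  98  58  46  44  47  43  50  62 114 140 130 126]
164 [127 127 130 125 125 116  78  71 104 111 123 126 126 119 132] [132 131 128 137 129 118  84  77  96 115 129 128 138 140 135]
```

The tin and the other things haven't moved; the only differences are the arm and its shadow. The bottle is at shelf (-0.036,-0.026), wholly under the board. Handing in.

```bash
python3 -c "
from station import ctrl
print(ctrl.finish_job())"
```

```text
the job is handed in; nothing more can be done
None
```

I handed the job in with the bottle's pump locked down and the bottle standing wholly under the board between tin and jar, about 36 mm in front of the shelf's middle, 26 mm to one side and turned roughly 22°; the hand-in returned no verdict, and I could not see the pump head once it was under the board.

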